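Put the coin roll away in the sprung cash drawer

ROBOT

A 6-joint arm with a two-finger parallel gripper is mounted at the origin on the work surface. World frame = base frame: x ahead of the robot, y to its left, z up, the work surface at z = 0. Lengths are in m, angles in rad, forces in N, time in s.
With the tool pointing down it reaches from about 0.425 to 0.95 m from the base axis. Payload 3.5 kg.
Tool frame: the origin (TCP) lies between the finger pads; the fingertips stand 25 mm ahead of it and the grasp point (between the pads) lies 6 mm ahead of it (ctrl.finger_overhang is the distance from the TCP to the fingertips, in m); x points along the fingers, y is the direction in which the jaws open and shut, and the axes are right-handed (so a half turn about x gives the same grasp; the last joint's range is limited). The gripper opens to 85 mm and grips with 20 to 120 N. Pads are 22 mm wide; open, the fingers measure 114 mm over their backs; the gripper's body (76 mm by 85 mm) begins 54 mm behind the grasp point. The pads swing forward as they close: fully open they stand 13 mm farther back than shut.
Start: joints at [-0.15, 0.286, 1.577, -0, 1.279, -0.15], TCP at [0.675, 0, 0.256] pointing down, gripper open.
Joint ranges: [-2.77, 2.77], [-0.9, 2.22], [0.21, 2.48], [-1.53, 4.67], [0.24, 2.81], [-2.84, 2.84]. Speed limits (rad/s): [2.79, 2.79, 3.14, 3.14, 3.14, 3.14].

INTERFACE

Orientations are given as a unit quaternion [x, y, z, w].
In Python, from plant import ctrl gives the robot as it stands.
- The arm moves only by the tool play_rows, never from a script. Its argument "targets" is a list of rows, each an object with "delta_pos": the shift along the world's x, y, z normalised to -1 to 1, where 1 is 1000 mm, a list of three; "delta_rot": the turn, a rotation vector about the world's x, y, z normalised to -1 to 1, where 1 is pi rad, a list of three; "claw": the finger opening in mm, from 0 to 85.4. In form: [{"delta_pos": [tx, ty, tz], "delta_rot": [wx, wy, wz], "claw": claw}, ...]. A call has 1 to 20 rows; each row is the pose to reach, as a shift and turn from the pose measured when the call began, turning the shorter way round; what a row does not reach only later rows make up. A row lasts 1/12 s, in which the tool goes at most 41.7 mm and 7.16 degrees, less where a joint would pass 70% of its speed; a pose out of reach is approached as far as the arm can. A call with a number of a shift or a turn outside -1 to 1 is refused whole. A call with a gripper value outside its range is refused whole. The fingers move at their own pace and stop on an object; "newtons" is the grip in N (left out, the last holds). Time passes only in rows, so rows that repeat a pose let the fingers close. It gives the time, the measured TCP pose, the force and the opening at its end, in the units of the state.
- ctrl.get_state(): the state, without advancing time (a new reading comes with each control period).
- ctrl.read_camera(name): name is "scene" or "side" or "wrist"; returns the picture (384x512x3 uint8, blue, green, red); there is no depth.
- ctrl.calibration(name): a dict with "fx", "fy", "cx", "cy" (pixels), "camera_from_world" (4x4, takes a point from world to camera coordinates). Camera axes: x right, y down, z forward; pixel columns grow to the right and rows downward; lengths in m; the calibration is good to about 2 mm. The wrist camera is an equidistant fisheye: a pixel r from the principal point sees the ray r / f radians off the axis. A picture is of the moment at which its call begins: read the wrist's pose just before it. calibration takes no time and is no camera call; for the wrist camera it gives the pose at the moment of the call.
- ctrl.sign_off(): hands the job in, once; it reports no verdict.
The state is a dict: "time": time; "qpos": joint angles; "dq": joint speeds; "joint_efforts": joint torques, N m; "eef_pos": TCP position; "tcp_rot": TCP orientation; "contact_force": force on the tool from outside, world axes, zero at the start; "wrist_torque": the same for the moment, N m; "opening": opening from 0.0 (shut) to 1.0 (fully open).
Only numpy, scipy, OpenCV 4.12 (cv2) and the standard library are available. Lean on these libraries where they do the work, as an engineer would, in place of code of your own. Each camera call takes 0.05 s, during which the arm holds its last target. There are 200 camera calls.

TASK

Press the green release button on the lid of the cash drawer so that the tray springs open, and set the red coin roll down in the empty coin cup (lower it in, do not drop it). Then push the tray home until the latch clicks and it stays shut by itself. Work the till with a light hand, 20 N at most, and leave everything else on the counter and on the till where it is.

Things in the scene. Friction and masses are not known exactly. Their poses are not given: they have to be found in the camera images.
- till: dark grey steel cash drawer, shell 350 (its x) x 340 x 90 high, fixed. Origin: centre of its underside; its -x axis points out of the front (the tray comes out along -x), z up. Closing, a pawl adds a hump over the last 10 mm: the push rises to 10 to 14 N and the button dips 3 to 7 mm; then the pawl snaps in, button up, and the push drops (the click). Let go sooner, the tray springs out again.
- tray (a joint): how far the tray is out, m, along the till's -x. Latched it rests somewhere from 0.001 to 0.005; unlatched, a spring drives it out to its end stop at 0.135, with about 6 N near shut and 2 N fully out; friction about 1 N. To latch it must go past its latched rest by 2 to 6 mm (differs from till to till); a stiff bumper comes just behind the click. Let go after the click it settles back to the rest.
- tray_face (a point): centre of the outer face of the tray's aluminium front panel (340 wide, 82 high from 6 to 88 mm above the counter, 14 thick), 47 mm above the counter, axes as the till's; the face looks along -x and is flat but for a small lock 11 mm above this point. Moves with the tray; shut, it stands 22 mm proud of the shell's front edge, 197 mm from the till's origin.
- release (a joint): how far the release button is pressed, in m: 0 up, 0.008 at its hard stop. It starts at about 3 N and needs 8 to 12 N to free the tray, somewhere 1.5 to 5 mm down; keep it down a moment until the tray moves. It comes up again by itself.
- release_top (a point): centre of the top of the round green release button, 25 mm across, standing 8 to 12 mm proud of the lid, about 100 mm above the counter; near the front left corner of the lid, about 135 mm in front of the till's origin and 145 mm to its +y side.
- roll_red: roll of coins in a red wrapper with a white band, an upright cylinder 24 mm across and 52 mm tall, about 190 g, standing on the black rubber change mat (4 mm thick). Origin: centre of its lower end; z up along the roll.
- roll_red_center (a point): middle of the red coin roll, 26 mm above its lower end.
- cup_empty: the one coin cup without coins: loose grey open plastic box 90 (its x) x 66 (its y) x 30 high, walls and floor 3 mm. Origin: centre of its underside, 16 mm above the counter; axes as the till's. Four cups stand side by side along y, 70 mm apart, at the tray's front; which is empty varies. They ride with the tray: under the lid when shut, clear of the shell by 43 mm when out.
- cup_gold: a coin cup like the empty one, part filled with brass-coloured coins; stays in its place in the tray.
- cup_silver: a coin cup part filled with silver coins; stays in its place in the tray.
- cup_copper: a coin cup part filled with copper coins; stays in its place in the tray.
- roll_blue: roll of coins like the red one, in a blue wrapper, on the change mat. Stays where it is.
- stamp: rubber stamp with a turned wooden handle, foot 30 x 30, 61 tall, on the change mat. Stays where it is. The red roll, the blue roll and the stamp stand in a line about 85 mm apart, in any order.
- card_reader: black card reader 165 x 78 x 30 lying on the lid of the till, behind the button. Stays where it is.
- herb_jar: amber jar with a yellow cap, 72 across, 110 tall, on the counter. Stays where it is.
- red_tin: red tin, 74 across, 100 tall, on the counter. Stays where it is.
- calculator: desk calculator 150 x 105 x 18, on the counter. Stays where it is.
- mug: blue mug, 76 across, 85 tall, handle at its +y, on the counter. Stays where it is.

How it is judged:
On the way, in this order (a step that is already met when the one before it is completed fails the run):
1. the release has been pressed and the tray has sprung out (value of joint tray above 0.11 m), for 0.2 s.
2. the red roll is lowered into the empty cup of the open tray in the gripper (within 12 mm of the cup's floor before it is let go) (x of roll_red_center in the frame of cup_empty between -0.04 and 0.04 m and y of roll_red_center in the frame of cup_empty between -0.028 and 0.028 m and z of roll_red_center in the frame of cup_empty below 0.041 m and value of joint tray above 0.1 m and contact force between the fingers and roll_red above 0.5 N), for 0.05 s.
3. the roll is let go, standing or lying in the cup, the tray still open (contact force between the fingers and roll_red below 0.05 N and distance between the grasp point and roll_red_center above 0.06 m and value of joint tray above 0.03 m and z of roll_red_center in the frame of cup_empty below 0.034 m), for 0.1 s.
At the end, for the whole second after the job is handed in: The tray is latched shut by itself (less than 8 mm out, button up within 1.5 mm, at rest) and the red roll rests, standing or lying, inside the empty coin cup (its middle inside the cup's walls and less than 34 mm above the cup's underside) (value of joint tray below 0.008 m and velocity of joint tray below 0.01 m/s and value of joint release below 0.0015 m and x of roll_red_center in the frame of cup_empty between -0.042 and 0.042 m and y of roll_red_center in the frame of cup_empty between -0.03 and 0.03 m and z of roll_red_center in the frame of cup_empty below 0.034 m and linear speed of roll_red below 0.02 m/s); the robot touches nothing.
It fails at once if the robot presses the till, its tray or its button with more than 20 N (contact force between any of the fingers, the arm and till above 20 N or contact force between any of the fingers, the arm and release above 20 N).
It fails at once if the blue roll or the stamp is moved by more than 20 mm or tipped (distance of any of roll_blue, stamp from where it was at the start of the episode above 0.02 m or angle between any of roll_blue, stamp's own z axis and vertical above 0.5 rad).
It fails at once if the card reader, jar, tin, calculator or mug is moved by more than 30 mm (distance of any of card_reader, herb_jar, red_tin, calculator, mug from where it was at the start of the episode above 0.03 m).
It fails at once if a coin cup is lifted or tipped out of its place in the tray (height (world z) of any of cup_empty, cup_gold, cup_silver, cup_copper above 0.03 m).
It also fails if it takes over 72 s, if anything falls off the work surface, if the arm or the gripper's body presses on something with over 40 N, if the wrist force passes 120 N, or if a joint passes its speed limit or range.

## Working session

There is one attempt and no reset: what is moved stays moved. The work goes in short steps, Python scripts to look and compute and a tool call to move; the robot and the scene stay as the last step left them, time stands still between calls to the robot, and variables do not carry over. Pictures are saved under pics/ and viewed, about 8 in all and at most 12, crops included, and the job is handed in when it is done.

Besides the shell and the picture viewer there is one more tool, called after "Call:" as name(argument=value, ...), one argument or row to a line, values as JSON. play_rows: Moves the arm, as the interface text tells. Its arguments: {"type":"object","properties":{"targets":{"type":"array"},"newtons":{"type":"number"}},"required":["targets"]}

```bash
mkdir -p pics; ls; cat > h.py <<'E'
import numpy as np, cv2
from plant import ctrl
def ray(c,u,v):
    u=float(u);v=float(v)
    x=(u-c["cx"])/c["fx"];y=(v-c["cy"])/c["fy"]
    if c.get("fish"):
        r=np.hypot(x,y); s=np.sin(r)/max(r,1e-9); d=np.array([x*s,y*s,np.cos(r)])
    else: d=np.array([x,y,1.])
    T=np.array(c["camera_from_world"]);R=T[:3,:3]
    return -R.T@T[:3,3], R.T@d/np.linalg.norm(d)
def plane(c,u,v,z):
    o,d=ray(c,u,v); return o+d*(z-o[2])/d[2]
def cal(n):
    c=dict(ctrl.calibration(n)); c["fish"]=n=="wrist"; return c
E
python3 - <<'E'
from h import *
s=ctrl.get_state();print(s)
for n in("scene","side","wrist"):
    c=cal(n);print(n,{k:np.round(v,3).tolist() if not isinstance(v,(str,bool)) else v for k,v in c.items()})
    im=ctrl.read_camera(n);cv2.imwrite(f"pics/{n}0.png",im)
a=[cv2.imread(f"pics/{n}0.png") for n in("scene","side")]
E
```

```text
pics
{'time': 0.0, 'qpos': array([-1.50019587e-01,  2.87209370e-01,  1.57818744e+00, -1.23191817e-05,
        1.27861689e+00, -1.49972005e-01]), 'dq': array([-0.00110295,  0.00031051, -0.00029529, -0.0004507 ,  0.00025577,
       -0.00108127]), 'joint_efforts': array([-1.79628755e-04, -4.05981302e+01, -2.92628127e+01, -1.54224781e-04,
        5.81841552e-03,  3.74769741e-06]), 'eef_pos': array([6.74393426e-01, 1.05382619e-04, 2.54912324e-01]), 'tcp_rot': array([ 0.49949926,  0.50067507, -0.50052201,  0.49930219]), 'contact_force': array([ 0.27848099, -0.10840229, -0.01695866]), 'wrist_torque': array([ 0.01328948, -0.00023684,  0.00163203]), 'opening': 1.001303666312533}
scene {'fx': 370.27, 'fy': 370.27, 'cx': 252.634, 'cy': 194.313, 'camera_from_world': [[0.74, 0.672, 0.009, -0.41], [0.553, -0.601, -0.577, -0.261], [-0.383, 0.432, -0.817, 1.335], [0.0, 0.0, 0.0, 1.0]], 'fish': False}
side {'fx': 409.098, 'fy': 409.098, 'cx': 257.316, 'cy': 187.478, 'camera_from_world': [[-0.934, -0.357, -0.017, 0.551], [-0.204, 0.571, -0.795, 0.179], [0.294, -0.739, -0.606, 1.026], [0.0, 0.0, 0.0, 1.0]], 'fish': False}
wrist {'fx': 297.319, 'fy': 297.319, 'cx': 253.615, 'cy': 195.793, 'camera_from_world': [[1.0, 0.0, -0.002, -0.675], [0.001, -0.949, 0.315, -0.041], [-0.002, -0.315, -0.949, 0.38], [0.0, 0.0, 0.0, 1.0]], 'fish': True}
```

View pics/scene0.png

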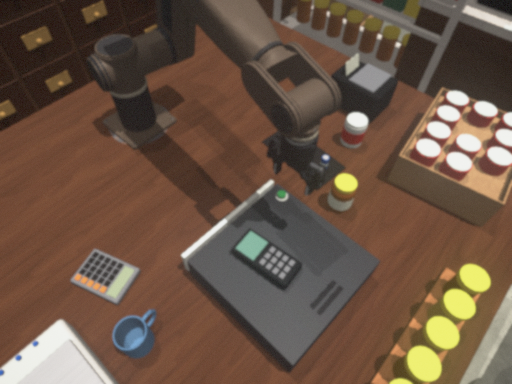

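View pics/side0.png

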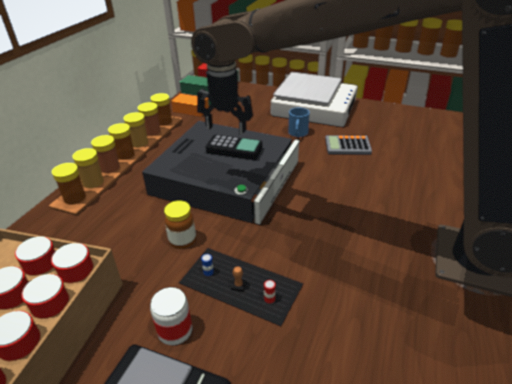

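The scene view shows the till (button at about (282,196), front panel from (184,258) to (272,185)). The side view shows the red roll at (269,291), the stamp at (238,278), the blue roll at (207,264) and the button at (241,189). The till's front faces the robot. Next I measure these.

```bash
cat > m.py <<'E'
from h import *
def tri(a,b):
    (o1,d1),(o2,d2)=a,b
    A=np.stack([d1,-d2],1);t=np.linalg.lstsq(A,o2-o1,rcond=None)[0]
    p,q=o1+t[0]*d1,o2+t[1]*d2
    return (p+q)/2,np.linalg.norm(p-q)
def blob(im,lo,hi,box):
    x0,y0,x1,y1=box
    m=cv2.inRange(cv2.cvtColor(im,cv2.COLOR_BGR2HSV),np.array(lo),np.array(hi)); k=np.zeros_like(m);k[y0:y1,x0:x1]=m[y0:y1,x0:x1]
    ys,xs=np.nonzero(k);return xs,ys
E
python3 - <<'E'
from m import *
S,D=cv2.imread("pics/scene0.png"),cv2.imread("pics/side0.png")
cs,cd=cal("scene"),cal("side")
g=[(45,90,60),(85,255,255)]
xs,ys=blob(S,*g,(268,182,298,208));xd,yd=blob(D,*g,(225,178,255,202))
print("btn",len(xs),xs.mean(),ys.mean(),len(xd),xd.mean(),yd.mean())
print(tri(ray(cs,xs.mean(),ys.mean()),ray(cd,xd.mean(),yd.mean())),plane(cs,xs.mean(),ys.mean(),.1),plane(cd,xd.mean(),yd.mean(),.1))
for nm,lo,hi,b in(("red",(0,120,70),(8,255,255),(258,276,282,308)),("blue",(105,120,50),(130,255,255),(195,250,220,280)),("stamp",(5,120,60),(20,255,255),(228,262,248,295))):
    x,y=blob(D,lo,hi,b);print(nm,len(x),x.min(),x.max(),y.min(),y.max(),x.mean(),plane(cd,(x.min()+x.max())/2,(y.min()+y.max())/2,.03))
# panel
for n,I,c,b in(("scene",S,cs,(175,175,280,275)),("side",D,cd,(250,135,305,220))):
    x,y=blob(I,(0,0,150),(180,60,255),b)
    m=np.zeros(I.shape[:2],np.uint8);m[y,x]=255
    cn=max(cv2.findContours(m,0,1)[0],key=cv2.contourArea)
    q=cv2.approxPolyDP(cn,2.5,True)[:,0]
    for p in q: print(n,p,plane(c,*p,.088)[:2].round(4))
def crop(I,b,s): return cv2.resize(I[b[1]:b[3],b[0]:b[2]],(400,400),interpolation=cv2.INTER_CUBIC)
cv2.imwrite("pics/c1.png",np.hstack([crop(S,(180,170,300,290),4),crop(D,(190,130,310,310),4)[:, :]]))
E
```

```text
btn 43 281.0 193.13953488372093 57 241.0701754385965 187.2982456140351
(array([0.61853243, 0.04471706, 0.09903309]), np.float64(0.00030672308389897377)) [0.6190614  0.04420471 0.1       ] [0.61787462 0.04579157 0.1       ]
red 130 263 275 280 302 269.0153846153846 [0.44787931 0.29633282 0.03      ]
blue 98 201 212 257 275 207.30612244897958 [0.61369051 0.27797828 0.03      ]
stamp 151 233 247 262 285 237.5562913907285 [0.528998  0.2718024 0.03     ]
scene [246 203] [ 0.564  -0.0405]
scene [207 231] [ 0.5487 -0.1755]
scene [181 256] [ 0.5527 -0.2699]
scene [187 257] [ 0.5659 -0.2616]
side [297 140] [ 0.5512 -0.2643]
side [272 177] [ 0.5599 -0.0433]
```

View pics/c1.png

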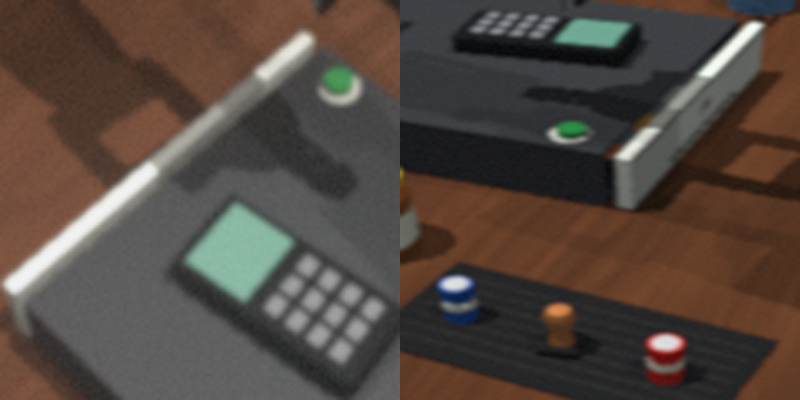

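View pics/wrist0.png

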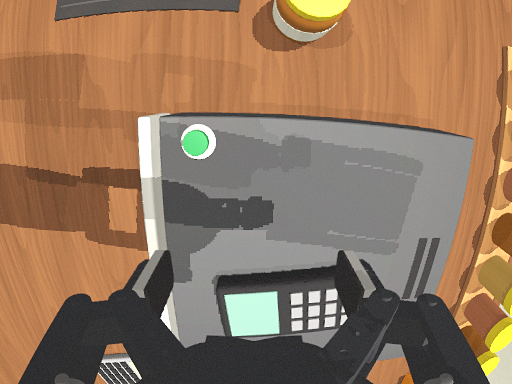

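```bash
python3 - <<'E'
from m import *
cs,cd,cw=cal("scene"),cal("side"),cal("wrist")
print("sc",plane(cs,181.5,255.5,.088),plane(cs,270.9,179.9,.088))
print("side",plane(cd,190+363*.3,130+27*.45,.088), plane(cd,190+227*.3,130+160*.45,.088))
W=cv2.imread("pics/wrist0.png")
x,y=blob(W,(45,90,60),(85,255,255),(170,120,225,170));print("wbtn",x.mean(),y.mean(),plane(cw,x.mean(),y.mean(),.1))
gr=cv2.cvtColor(W,cv2.COLOR_BGR2HSV)
for r in range(124,160,8):
    row=gr[r,125:175]; print(r,[(125+i,int(v[1]),int(v[2])) for i,v in enumerate(row)][::3])
for p in((138,118),(139,130),(141,160),(143,180)): print(p,plane(cw,*p,.088))
print("shell rear-left corner",plane(cw,473,138,.09),plane(cw,162,114,.09))
print("red top",plane(cd,270.1,284.4,.056))
D=cv2.imread("pics/side0.png")
for nm,u,v in(("blue",190+456*.3-120,130+283*.45),("red",190+266*.3,130+343*.45)): print(nm,plane(cd,u,v,.056))
E
```

```text
sc [ 0.55258229 -0.26817021  0.088     ] [0.56231916 0.06789133 0.088     ]
side [ 0.54162064 -0.25340641  0.088     ] [0.5572109 0.0754559 0.088    ]
wbtn 195.39029126213592 142.32621359223302 [0.62141232 0.0431919  0.1       ]
124 [(125, 148, 174), (128, 144, 166), (131, 151, 165), (134, 148, 158), (137, 68, 127), (140, 0, 255), (143, 0, 255), (146, 0, 255), (149, 0, 255), (152, 20, 208), (155, 16, 205), (158, 21, 211), (161, 11, 135), (164, 8, 133), (167, 6, 132), (170, 6, 132), (173, 13, 137)]
132 [(125, 147, 177), (128, 142, 171), (131, 149, 166), (134, 143, 159), (137, 139, 141), (140, 0, 255), (143, 0, 255), (146, 0, 255), (149, 0, 255), (152, 17, 208), (155, 18, 208), (158, 18, 213), (161, 6, 136), (164, 6, 134), (167, 6, 136), (170, 6, 134), (173, 8, 134)]
140 [(125, 144, 179), (128, 140, 177), (131, 144, 177), (134, 147, 158), (137, 161, 170), (140, 0, 255), (143, 0, 255), (146, 0, 255), (149, 0, 255), (152, 18, 209), (155, 19, 210), (158, 19, 213), (161, 7, 117), (164, 4, 122), (167, 6, 123), (170, 2, 122), (173, 6, 123)]
148 [(125, 139, 181), (128, 145, 187), (131, 148, 1
[... 196 characters left out ...]
0, 4, 121), (173, 4, 119)]
156 [(125, 149, 182), (128, 147, 186), (131, 142, 181), (134, 144, 181), (137, 154, 171), (140, 0, 255), (143, 0, 255), (146, 0, 255), (149, 0, 255), (152, 21, 203), (155, 20, 209), (158, 18, 211), (161, 5, 108), (164, 6, 118), (167, 8, 123), (170, 13, 121), (173, 10, 123)]
(138, 118) [0.56041685 0.06834381 0.088     ]
(139, 130) [0.56075716 0.05613252 0.088     ]
(141, 160) [0.56048659 0.02518991 0.088     ]
(143, 180) [0.56059792 0.00391741 0.088     ]
shell rear-left corner [0.93029464 0.05814862 0.09      ] [0.58687856 0.07085742 0.09      ]
red top [0.44472164 0.29800132 0.056     ]
blue [0.61244957 0.27354023 0.056     ]
red [0.44538895 0.2980981  0.056     ]
```

Till yaw is about -0.03 rad, button about (0.620, 0.044, 0.10), tray face about (0.556, -0.10) when shut, and red roll about (0.447, 0.298). I now move above the button with the fingers shut.

Call:
play_rows(
  targets=[
    {"delta_pos": [-0.0545, 0.044, -0.05], "delta_rot": [0, 0, 0], "claw": 0},
    {"delta_pos": [-0.0545, 0.044, -0.09], "delta_rot": [0, 0, 0], "claw": 0},
    {"delta_pos": [-0.0545, 0.044, -0.105], "delta_rot": [0, 0, 0], "claw": 0},
    {"delta_pos": [-0.0545, 0.044, -0.105], "delta_rot": [0, 0, 0], "claw": 0},
    {"delta_pos": [-0.0545, 0.044, -0.105], "delta_rot": [0, 0, 0], "claw": 0},
    {"delta_pos": [-0.0545, 0.044, -0.105], "delta_rot": [0, 0, 0], "claw": 0},
    {"delta_pos": [-0.0545, 0.044, -0.105], "delta_rot": [0, 0, 0], "claw": 0},
    {"delta_pos": [-0.0545, 0.044, -0.105], "delta_rot": [0, 0, 0], "claw": 0},
  ],
  newtons=40,
)

```text
time: 0.82
eef_pos: [0.6227, 0.0432, 0.1537]
tcp_rot: [0.501, 0.499, -0.499, 0.501]
contact_force: [0.0, -0.3, 0.5]
opening: -0.003
```

```bash
python3 - <<'E'
from m import *
s=ctrl.get_state();print(s["time"],s["eef_pos"],s["contact_force"],s["opening"],ctrl.finger_overhang)
D=ctrl.read_camera("side");cv2.imwrite("pics/s1.png",D)
cv2.imwrite("pics/c2.png",cv2.resize(D[130:230,180:310],None,fx=4,fy=4))
E
```

```text
0.8167 [0.62270248 0.04324886 0.15368076] [ 0.03381808 -0.32130784  0.52048552] -0.002877960192746455 0.025
```

View pics/c2.png

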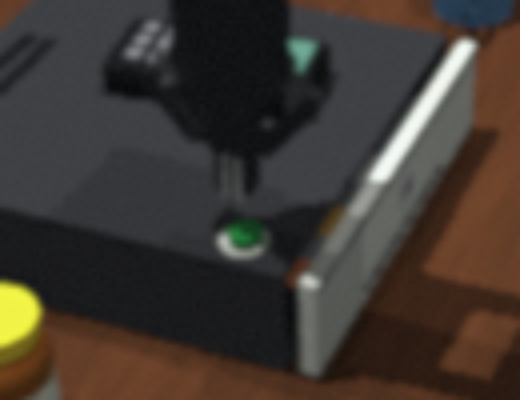

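The fingers are directly above the button at crop (242,232). I descend gently.

Call:
play_rows(
  targets=[
    {"delta_pos": [-0.002, 0, -0.012], "delta_rot": [0, 0, 0], "claw": 0},
    {"delta_pos": [-0.002, 0, -0.02], "delta_rot": [0, 0, 0], "claw": 0},
    {"delta_pos": [-0.002, 0, -0.025], "delta_rot": [0, 0, 0], "claw": 0},
    {"delta_pos": [-0.002, 0, -0.028], "delta_rot": [0, 0, 0], "claw": 0},
    {"delta_pos": [-0.002, 0, -0.029], "delta_rot": [0, 0, 0], "claw": 0},
    {"delta_pos": [-0.002, 0, -0.03], "delta_rot": [0, 0, 0], "claw": 0},
  ],
)

```text
time: 1.37
eef_pos: [0.6198, 0.0432, 0.1243]
tcp_rot: [0.5, 0.5, -0.5, 0.5]
contact_force: [-5.7, -0.7, 10.5]
opening: -0.003
```

Call:
play_rows(
  targets=[
    {"delta_pos": [0, 0, 0], "delta_rot": [0, 0, 0], "claw": 0},
    {"delta_pos": [0, 0, 0], "delta_rot": [0, 0, 0], "claw": 0},
    {"delta_pos": [0, 0, -0.0005], "delta_rot": [0, 0, 0], "claw": 0},
    {"delta_pos": [0, 0, -0.0005], "delta_rot": [0, 0, 0], "claw": 0},
  ],
)

```text
time: 1.7
eef_pos: [0.6198, 0.0432, 0.1251]
tcp_rot: [-0.5, -0.5, 0.5, -0.5]
contact_force: [-2.8, 0.5, 8.1]
opening: -0.004
```

```bash
cat > look.py <<'E'
import sys
from m import *
n=sys.argv[1];c=cal(n);I=ctrl.read_camera(n);cv2.imwrite(f"pics/{sys.argv[2]}.png",I)
s=ctrl.get_state();print(s["time"],s["eef_pos"].round(4),s["tcp_rot"].round(3),s["contact_force"].round(1),s["opening"])
x,y=blob(I,(0,0,150),(180,60,255),(230,120,420,300));print("bright x max",x.max() if len(x) else None,len(x))
E
python3 look.py side s2
```

```text
1.75 [0.6198 0.0432 0.1251] [-0.5 -0.5  0.5 -0.5] [-3.5 -0.6  6.5] -0.001750683042456289
bright x max 339 402
```

```bash
python3 - <<'E'
from m import *
for f in("side0","s1","s2"):
    I=cv2.imread(f"pics/{f}.png");x,y=blob(I,(0,0,150),(180,60,255),(230,120,330,240));print(f,x.min(),x.max(),y.min(),y.max(),len(x))
a=cv2.absdiff(cv2.imread("pics/s1.png"),cv2.imread("pics/s2.png")).max(2)[120:300,200:420];print((a>40).sum())
E
```

```text
side0 235 329 136 201 272
s1 235 329 136 201 256
s2 235 329 136 201 247
351
```

Call:
play_rows(
  targets=[
    {"delta_pos": [0, 0, -0.001], "delta_rot": [0, 0, 0], "claw": 0},
    {"delta_pos": [0, 0, -0.002], "delta_rot": [0, 0, 0], "claw": 0},
    {"delta_pos": [0, 0, -0.002], "delta_rot": [0, 0, 0], "claw": 0},
  ],
)

```text
time: 2.0
eef_pos: [0.6198, 0.0432, 0.1246]
tcp_rot: [-0.499, -0.5, 0.501, -0.5]
contact_force: [-3.2, -0.5, 8.5]
opening: -0.0
```

```bash
python3 look.py side s3; python3 - <<'E'
import cv2
a=cv2.absdiff(cv2.imread("pics/s1.png"),cv2.imread("pics/s3.png")).max(2)[120:300,200:420];print((a>40).sum())
E
```

```text
2.05 [0.6198 0.0432 0.1246] [-0.499 -0.5    0.501 -0.5  ] [-2.7  0.1  6.9] -0.0005582509180960125
bright x max 339 403
355
```

Call:
play_rows(
  targets=[
    {"delta_pos": [0, 0, -0.002], "delta_rot": [0, 0, 0], "claw": 0},
    {"delta_pos": [0, 0, -0.003], "delta_rot": [0, 0, 0], "claw": 0},
    {"delta_pos": [0, 0, -0.003], "delta_rot": [0, 0, 0], "claw": 0},
    {"delta_pos": [0, 0, -0.003], "delta_rot": [0, 0, 0], "claw": 0},
  ],
)

```text
time: 2.38
eef_pos: [0.6199, 0.0432, 0.1234]
tcp_rot: [-0.499, -0.5, 0.501, -0.5]
contact_force: [-4.8, 0.5, 10.1]
opening: 0.004
```

```bash
python3 look.py side s4; python3 - <<'E'
import cv2
a=cv2.absdiff(cv2.imread("pics/s1.png"),cv2.imread("pics/s4.png")).max(2)[120:300,200:420];print((a>40).sum())
E
```

```text
2.4333 [0.6199 0.0432 0.1234] [-0.499 -0.5    0.501 -0.5  ] [-3.8  0.3  8.7] -0.00024700785498540457
bright x max 339 405
422
```

Call:
play_rows(
  targets=[
    {"delta_pos": [0, 0, -0.002], "delta_rot": [0, 0, 0], "claw": 0},
    {"delta_pos": [0, 0, -0.004], "delta_rot": [0, 0, 0], "claw": 0},
    {"delta_pos": [0, 0, -0.004], "delta_rot": [0, 0, 0], "claw": 0},
    {"delta_pos": [0, 0, -0.004], "delta_rot": [0, 0, 0], "claw": 0},
  ],
)

```text
time: 2.77
eef_pos: [0.6199, 0.0432, 0.1204]
tcp_rot: [-0.499, -0.501, 0.501, -0.5]
contact_force: [-2.8, 0.5, 6.0]
opening: -0.004
```

```bash
python3 look.py side s5; python3 - <<'E'
import cv2
a=cv2.absdiff(cv2.imread("pics/s1.png"),cv2.imread("pics/s5.png")).max(2)[120:300,200:420];print((a>40).sum())
E
```

```text
2.8167 [0.6198 0.0432 0.1204] [-0.499 -0.501  0.501 -0.5  ] [-2.5 -0.1  5.6] -0.000444468719924973
bright x max 339 404
1289
```

The force dropped with about 3 mm of extra travel, and the image is changing, so the latch is free. I hold a moment, then rise and go over the red roll.

Call:
play_rows(
  targets=[
    {"delta_pos": [0, 0, 0], "delta_rot": [0, 0, 0], "claw": 0},
    {"delta_pos": [0, 0, 0], "delta_rot": [0, 0, 0], "claw": 0},
    {"delta_pos": [0, 0, 0.03], "delta_rot": [0, 0, 0], "claw": 0},
    {"delta_pos": [0, 0, 0.06], "delta_rot": [0, 0, 0], "claw": 0},
    {"delta_pos": [0, 0, 0.08], "delta_rot": [0, 0, 0], "claw": 50},
    {"delta_pos": [-0.02, 0.03, 0.08], "delta_rot": [0, 0, 0], "claw": 50},
    {"delta_pos": [-0.04, 0.06, 0.08], "delta_rot": [0, 0, 0], "claw": 50},
    {"delta_pos": [-0.173, 0.255, 0.08], "delta_rot": [0, 0, 0], "claw": 50},
    {"delta_pos": [-0.173, 0.255, 0.08], "delta_rot": [0, 0, 0], "claw": 50},
    {"delta_pos": [-0.173, 0.255, 0.08], "delta_rot": [0, 0, 0], "claw": 50},
    {"delta_pos": [-0.173, 0.255, 0.08], "delta_rot": [0, 0, 0], "claw": 50},
    {"delta_pos": [-0.173, 0.255, 0.08], "delta_rot": [0, 0, 0], "claw": 50},
    {"delta_pos": [-0.173, 0.255, 0.08], "delta_rot": [0, 0, 0], "claw": 50},
    {"delta_pos": [-0.173, 0.255, 0.08], "delta_rot": [0, 0, 0], "claw": 50},
    {"delta_pos": [-0.173, 0.255, 0.08], "delta_rot": [0, 0, 0], "claw": 50},
  ],
)

```text
time: 4.07
eef_pos: [0.4458, 0.2991, 0.1998]
tcp_rot: [0.498, 0.501, -0.5, 0.5]
contact_force: [0.4, -0.0, -0.4]
opening: 0.586
```

```bash
python3 - <<'E'
from m import *
s=ctrl.get_state();print(s["time"],s["eef_pos"],s["tcp_rot"],s["opening"])
c=cal("wrist");W=ctrl.read_camera("wrist");S=ctrl.read_camera("scene");D=ctrl.read_camera("side")
for n,i in(("w6",W),("sc6",S),("s6",D)): cv2.imwrite(f"pics/{n}.png",i)
h=np.vstack([W[:,:400],]);b=cv2.resize(S[130:330,130:330],(384,384),interpolation=cv2.INTER_CUBIC)
cv2.imwrite("pics/c6.png",np.hstack([h,b]))
import json;json.dump({k:np.array(v).tolist() for k,v in c.items() if k!="model"},open("w6.json","w"))
E
```

```text
4.0667 [0.44580053 0.29914323 0.19984089] [ 0.49766784  0.50142857 -0.50047387  0.50042184] 0.5862609571583591
```

View pics/c6.png

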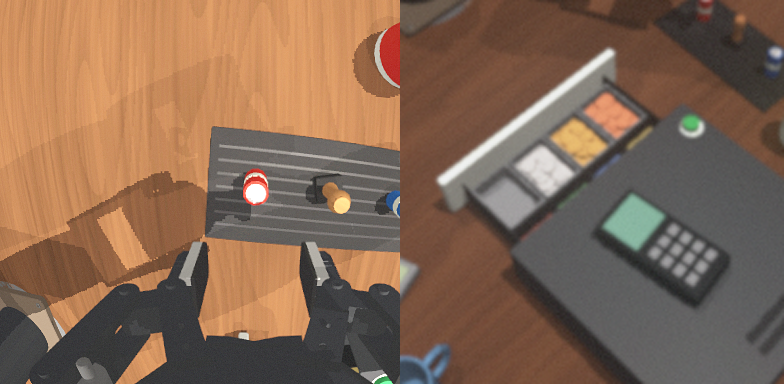

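The scene crop shows the tray open; the empty cup is the one farthest toward -y, at about scene (188,234). The wrist view shows the red roll's top at (255,193).

```bash
python3 - <<'E'
from m import *
import json
c={k:np.array(v) if k=="camera_from_world" else v for k,v in json.load(open("w6.json")).items()}
W=cv2.imread("pics/w6.png");x,y=blob(W,(0,0,220),(180,50,255),(235,172,275,208));print("top",len(x),x.min(),x.max(),y.min(),y.max(),plane(c,(x.min()+x.max())/2,(y.min()+y.max())/2,.056))
cs=cal("scene");k=200/384
q=lambda u,v,z:plane(cs,130+(u-400)*k,130+v*k,z)
S=cv2.imread("pics/sc6.png")
print("panel outer",q(438,180,.088),q(612,49,.088))
for nm,p in(("empty",(512,200)),("silver",(545,169)),("gold",(579,140)),("copper",(613,114))): print(nm,q(*p,.03))
cv2.imwrite("pics/c7.png",cv2.resize(S[190:270,140:240],None,fx=6,fy=6,interpolation=cv2.INTER_CUBIC))
E
```

```text
top 344 244 267 173 203 [0.44849773 0.30071511 0.056     ]
panel outer [ 0.42012913 -0.26334727  0.088     ] [0.43270537 0.07605159 0.088     ]
empty [ 0.4897536 -0.1986787  0.03     ]
silver [ 0.48670893 -0.12952356  0.03      ]
gold [ 0.48725258 -0.05770362  0.03      ]
copper [0.49187759 0.01408227 0.03      ]
```

View pics/c7.png

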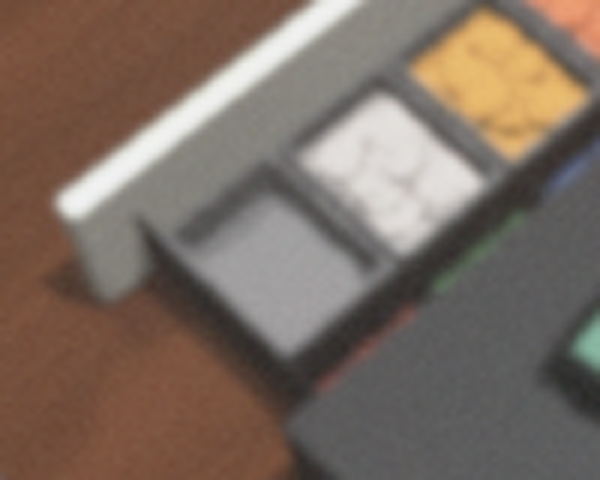

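The crop confirms the empty cup's floor, centred near crop (280,265). Descending onto the red roll.

Call:
play_rows(
  targets=[
    {"delta_pos": [0.0015, -0.001, -0.04], "delta_rot": [0, 0, 0], "claw": 50},
    {"delta_pos": [0.0015, -0.001, -0.08], "delta_rot": [0, 0, 0], "claw": 50},
    {"delta_pos": [0.0015, -0.001, -0.11], "delta_rot": [0, 0, 0], "claw": 50},
    {"delta_pos": [0.0015, -0.001, -0.13], "delta_rot": [0, 0, 0], "claw": 50},
    {"delta_pos": [0.0015, -0.001, -0.145], "delta_rot": [0, 0, 0], "claw": 50},
    {"delta_pos": [0.0015, -0.001, -0.154], "delta_rot": [0, 0, 0], "claw": 50},
    {"delta_pos": [0.0015, -0.001, -0.154], "delta_rot": [0, 0, 0], "claw": 50},
    {"delta_pos": [0.0015, -0.001, -0.154], "delta_rot": [0, 0, 0], "claw": 50},
  ],
)

```text
time: 4.88
eef_pos: [0.4497, 0.2958, 0.0462]
tcp_rot: [-0.499, -0.5, 0.502, -0.499]
contact_force: [0.9, 0.8, 0.3]
opening: 0.585
```

```bash
python3 - <<'E'
from m import *
s=ctrl.get_state();print(s["time"],s["eef_pos"],s["contact_force"],s["opening"])
c=cal("wrist");W=ctrl.read_camera("wrist");cv2.imwrite("pics/w7.png",W)
x,y=blob(W,(0,0,220),(180,50,255),(200,180,310,330));m=np.zeros(W.shape[:2],np.uint8);m[y,x]=255
n,l,st,ce=cv2.connectedComponentsWithStats(m)
for i in range(1,n):
    if st[i][4]>150: print(st[i],ce[i],plane(c,*ce[i],.056))
E
```

```text
4.8833 [0.44972361 0.29576079 0.04620055] [0.93600254 0.76523641 0.34851281] 0.5847017677770998
[241 238  25  14 215] [253.58604651 244.        ] [0.45128361 0.32037555 0.056     ]
```

View pics/w7.png

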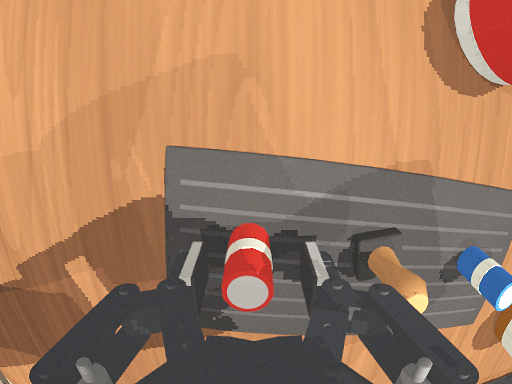

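The roll stands between the fingers, top centred at about (248,293).

```bash
python3 - <<'E'
from m import *
c=cal("wrist");print(plane(c,248,292.5,.056),plane(c,254,292.5,.056))
E
```

```text
[0.44918785 0.29539724 0.056     ] [0.45188467 0.2954024  0.056     ]
```

Call:
play_rows(
  targets=[
    {"delta_pos": [0, 0, 0], "delta_rot": [0, 0, 0], "claw": 18},
    {"delta_pos": [0, 0, 0], "delta_rot": [0, 0, 0], "claw": 18},
    {"delta_pos": [0, 0, 0], "delta_rot": [0, 0, 0], "claw": 18},
    {"delta_pos": [0, 0, 0], "delta_rot": [0, 0, 0], "claw": 18},
    {"delta_pos": [0, 0, 0], "delta_rot": [0, 0, 0], "claw": 18},
    {"delta_pos": [0, 0, 0], "delta_rot": [0, 0, 0], "claw": 18},
    {"delta_pos": [0, 0, 0.02], "delta_rot": [0, 0, 0], "claw": 18},
    {"delta_pos": [0, 0, 0.05], "delta_rot": [0, 0, 0], "claw": 18},
    {"delta_pos": [0, 0, 0.09], "delta_rot": [0, 0, 0], "claw": 18},
    {"delta_pos": [0, 0, 0.13], "delta_rot": [0, 0, 0], "claw": 18},
    {"delta_pos": [0, 0, 0.15], "delta_rot": [0, 0, 0], "claw": 18},
    {"delta_pos": [0, 0, 0.15], "delta_rot": [0, 0, 0], "claw": 18},
  ],
  newtons=40,
)

```text
time: 5.93
eef_pos: [0.4533, 0.2977, 0.2038]
tcp_rot: [0.504, 0.498, -0.497, 0.501]
contact_force: [0.8, 1.0, -1.7]
opening: 0.265
```

```bash
python3 - <<'E'
from m import *
s=ctrl.get_state();print(s["time"],s["eef_pos"],s["contact_force"],s["opening"]*85.4)
W=ctrl.read_camera("wrist");x,y=blob(W,(0,120,70),(8,255,255),(200,200,310,330));print(len(x),x.mean(),y.mean(),y.max())
# cup: refine from silver cup centroid, scene view
S=cv2.imread("pics/sc6.png");c=cal("scene")
H=cv2.cvtColor(S,cv2.COLOR_BGR2HSV)
for nm,pt in(("silver",(205.5,218)),("gold",(223,203)),("copper",(241,189.5))):
    pass
k=1/6
for p in((180,243),(265,172),(375,268),(290,355)): print("floor corner",p,plane(c,140+p[0]*k,190+p[1]*k,.019))
E
```

```text
5.9333 [0.45333578 0.29765933 0.20381618] [ 0.76791536  0.95690459 -1.65456592] 22.660385859662178
2117 253.34529995276336 260.8918280585735 308
floor corner (180, 243) [ 0.4367289  -0.22282263  0.019     ]
floor corner (265, 172) [ 0.43680429 -0.16912939  0.019     ]
floor corner (375, 268) [ 0.51486998 -0.16953727  0.019     ]
floor corner (290, 355) [ 0.51928645 -0.22728091  0.019     ]
```

The roll is held (22.7 mm opening). Empty cup centre is about (0.487, -0.199). Carrying it over the cup.

Call:
play_rows(
  targets=[
    {"delta_pos": [0.033, -0.04, 0], "delta_rot": [0, 0, 0], "claw": 18},
    {"delta_pos": [0.033, -0.08, 0], "delta_rot": [0, 0, 0], "claw": 18},
    {"delta_pos": [0.033, -0.12, 0], "delta_rot": [0, 0, 0], "claw": 18},
    {"delta_pos": [0.033, -0.16, 0], "delta_rot": [0, 0, 0], "claw": 18},
    {"delta_pos": [0.033, -0.2, 0], "delta_rot": [0, 0, 0], "claw": 18},
    {"delta_pos": [0.033, -0.24, 0], "delta_rot": [0, 0, 0], "claw": 18},
    {"delta_pos": [0.033, -0.28, 0], "delta_rot": [0, 0, 0], "claw": 18},
    {"delta_pos": [0.033, -0.32, 0], "delta_rot": [0, 0, 0], "claw": 18},
    {"delta_pos": [0.033, -0.36, 0], "delta_rot": [0, 0, 0], "claw": 18},
    {"delta_pos": [0.033, -0.4, 0], "delta_rot": [0, 0, 0], "claw": 18},
    {"delta_pos": [0.033, -0.44, 0], "delta_rot": [0, 0, 0], "claw": 18},
    {"delta_pos": [0.033, -0.475, -0.01], "delta_rot": [0, 0, 0], "claw": 18},
    {"delta_pos": [0.033, -0.497, -0.02], "delta_rot": [0, 0, 0], "claw": 18},
    {"delta_pos": [0.033, -0.497, -0.03], "delta_rot": [0, 0, 0], "claw": 18},
    {"delta_pos": [0.033, -0.497, -0.03], "delta_rot": [0, 0, 0], "claw": 18},
    {"delta_pos": [0.033, -0.497, -0.03], "delta_rot": [0, 0, 0], "claw": 18},
  ],
)

```text
time: 7.32
eef_pos: [0.4831, -0.1986, 0.1671]
tcp_rot: [0.502, 0.501, -0.499, 0.498]
contact_force: [0.8, 0.9, -2.8]
opening: 0.269
```

```bash
python3 - <<'E'
from m import *
s=ctrl.get_state();print(s["time"],s["eef_pos"],s["tcp_rot"],s["contact_force"],s["opening"]*85.4)
W=ctrl.read_camera("wrist");cv2.imwrite("pics/w8.png",W)
E
```

```text
7.3167 [ 0.48305167 -0.19860187  0.16713139] [ 0.50177901  0.50098516 -0.4990529   0.49817456] [ 0.77784996  0.89556325 -2.78045718] 22.982127522896832
```

View pics/w8.png

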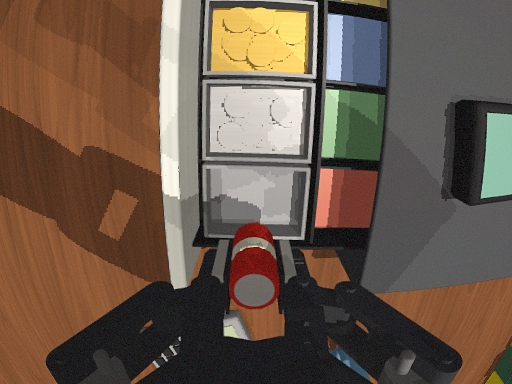

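The empty cup's rim shows at about (203,165) to (307,241), and the roll hangs upright in the grip.

```bash
python3 - <<'E'
from m import *
c=cal("wrist")
for p in((203,165),(311,165),(203,237),(305,241)): print(p,plane(c,*p,.046).round(4))
for p in((203,82),(315,82)): print("silver top",p,plane(c,*p,.046).round(4))
for p in((160,10),(164,150),(172,285)): print("face",p,plane(c,*p,.088).round(4))
E
```

```text
(203, 165) [ 0.4435 -0.1697  0.046 ]
(311, 165) [ 0.5336 -0.1697  0.046 ]
(203, 237) [ 0.4397 -0.2359  0.046 ]
(305, 241) [ 0.5325 -0.2401  0.046 ]
silver top (203, 82) [ 0.4453 -0.1012  0.046 ]
silver top (315, 82) [ 0.5349 -0.1008  0.046 ]
face (160, 10) [ 0.4222 -0.0505  0.088 ]
face (164, 150) [ 0.4234 -0.1495  0.088 ]
face (172, 285) [ 0.4178 -0.2606  0.088 ]
```

Call:
play_rows(
  targets=[
    {"delta_pos": [0.004, -0.004, -0.02], "delta_rot": [0, 0, 0], "claw": 18},
    {"delta_pos": [0.004, -0.004, -0.045], "delta_rot": [0, 0, 0], "claw": 18},
    {"delta_pos": [0.004, -0.004, -0.065], "delta_rot": [0, 0, 0], "claw": 18},
    {"delta_pos": [0.004, -0.004, -0.08], "delta_rot": [0, 0, 0], "claw": 18},
    {"delta_pos": [0.004, -0.004, -0.09], "delta_rot": [0, 0, 0], "claw": 18},
    {"delta_pos": [0.004, -0.004, -0.096], "delta_rot": [0, 0, 0], "claw": 18},
    {"delta_pos": [0.004, -0.004, -0.1], "delta_rot": [0, 0, 0], "claw": 18},
    {"delta_pos": [0.004, -0.004, -0.102], "delta_rot": [0, 0, 0], "claw": 18},
    {"delta_pos": [0.004, -0.004, -0.103], "delta_rot": [0, 0, 0], "claw": 18},
    {"delta_pos": [0.004, -0.004, -0.103], "delta_rot": [0, 0, 0], "claw": 18},
  ],
)

```text
time: 8.2
eef_pos: [0.4884, -0.2028, 0.0662]
tcp_rot: [0.502, 0.5, -0.499, 0.5]
contact_force: [0.6, 0.5, -2.2]
opening: 0.27
```

Call:
play_rows(
  targets=[
    {"delta_pos": [0, 0, -0.002], "delta_rot": [0, 0, 0], "claw": 18},
    {"delta_pos": [0, 0, -0.0035], "delta_rot": [0, 0, 0], "claw": 18},
    {"delta_pos": [0, 0, -0.005], "delta_rot": [0, 0, 0], "claw": 18},
    {"delta_pos": [0, 0, -0.006], "delta_rot": [0, 0, 0], "claw": 18},
    {"delta_pos": [0, 0, -0.006], "delta_rot": [0, 0, 0], "claw": 18},
  ],
)

```text
time: 8.62
eef_pos: [0.4904, -0.2035, 0.0636]
tcp_rot: [0.503, 0.499, -0.498, 0.501]
contact_force: [-2.4, 4.2, 11.7]
opening: 0.265
```

```bash
python3 - <<'E'
from m import *
s=ctrl.get_state();print(s["time"],s["eef_pos"],s["tcp_rot"],s["contact_force"],s["opening"]*85.4)
D=ctrl.read_camera("wrist");cv2.imwrite("pics/w9.png",D)
E
```

```text
8.6167 [ 0.49043856 -0.20349012  0.06361854] [ 0.50260329  0.49862247 -0.4979295   0.50083108] [-2.44597466  4.19250159 11.71518292] 22.635336054181277
```

View pics/w9.png

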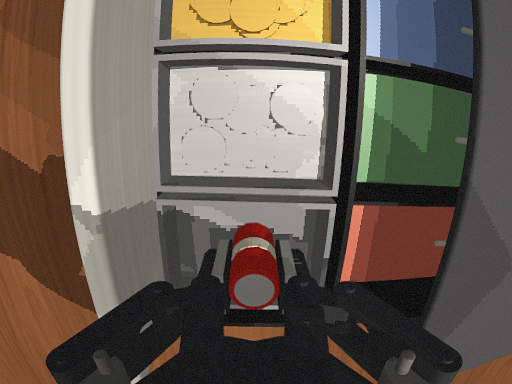

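The roll is inside the cup and standing on its floor (11.7 N up). I ease off, release and rise.

Call:
play_rows(
  targets=[
    {"delta_pos": [-0.001, 0, 0.001], "delta_rot": [0, 0, 0], "claw": 18},
    {"delta_pos": [-0.001, 0, 0.001], "delta_rot": [0, 0, 0], "claw": 38},
    {"delta_pos": [-0.001, 0, 0.001], "delta_rot": [0, 0, 0], "claw": 38},
    {"delta_pos": [-0.001, 0, 0.001], "delta_rot": [0, 0, 0], "claw": 38},
    {"delta_pos": [-0.001, 0, 0.001], "delta_rot": [0, 0, 0], "claw": 38},
    {"delta_pos": [-0.001, 0, 0.015], "delta_rot": [0, 0, 0], "claw": 38},
    {"delta_pos": [-0.001, 0, 0.04], "delta_rot": [0, 0, 0], "claw": 38},
    {"delta_pos": [-0.001, 0, 0.08], "delta_rot": [0, 0, 0], "claw": 38},
    {"delta_pos": [-0.001, 0, 0.12], "delta_rot": [0, 0, 0], "claw": 38},
    {"delta_pos": [-0.001, 0, 0.14], "delta_rot": [0, 0, 0], "claw": 38},
    {"delta_pos": [-0.001, 0, 0.14], "delta_rot": [0, 0, 0], "claw": 38},
  ],
)

```text
time: 9.58
eef_pos: [0.4923, -0.2054, 0.2102]
tcp_rot: [0.503, 0.494, -0.497, 0.505]
contact_force: [0.8, 0.2, 1.1]
opening: 0.446
```

```bash
python3 - <<'E'
from m import *
s=ctrl.get_state();print(s["time"],s["eef_pos"],s["contact_force"],s["opening"]*85.4)
c=cal("wrist")
D=ctrl.read_camera("wrist");cv2.imwrite("pics/w10.png",D)
S=ctrl.read_camera("scene");cv2.imwrite("pics/sc10.png",S)
cv2.imwrite("pics/c10.png",np.hstack([D[:, 100:420],cv2.resize(S[170:290,130:250],(384,384))]))
for p in((162,150),(170,280)): print(plane(c,*p,.088))
E
```

```text
9.5833 [ 0.49228795 -0.2053599   0.2102088 ] [0.78902585 0.20883423 1.05451493] 38.07321129984234
[ 0.419389   -0.16358724  0.088     ]
[ 0.4128019  -0.29207819  0.088     ]
```

View pics/c10.png

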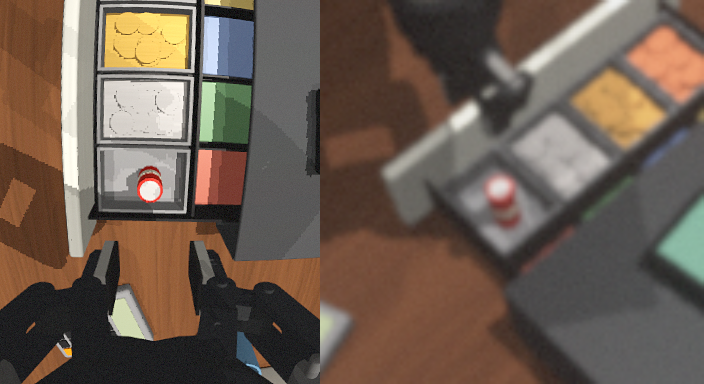

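The roll stands in the empty cup near its middle and the tray is still open. Next I turn the shut fingers 90° (narrow along the push) and place them in front of the panel near y = -0.2, away from the lock.

Call:
play_rows(
  targets=[
    {"delta_pos": [-0.02, 0.005, 0], "delta_rot": [0, 0, 0.04], "claw": 0},
    {"delta_pos": [-0.04, 0.005, 0], "delta_rot": [0, 0, 0.08], "claw": 0},
    {"delta_pos": [-0.06, 0.005, 0], "delta_rot": [0, 0, 0.12], "claw": 0},
    {"delta_pos": [-0.08, 0.005, 0], "delta_rot": [0, 0, 0.16], "claw": 0},
    {"delta_pos": [-0.1, 0.005, 0], "delta_rot": [0, 0, 0.2], "claw": 0},
    {"delta_pos": [-0.104, 0.005, 0], "delta_rot": [0, 0, 0.24], "claw": 0},
    {"delta_pos": [-0.104, 0.005, 0], "delta_rot": [0, 0, 0.28], "claw": 0},
    {"delta_pos": [-0.104, 0.005, 0], "delta_rot": [0, 0, 0.32], "claw": 0},
    {"delta_pos": [-0.104, 0.005, 0], "delta_rot": [0, 0, 0.36], "claw": 0},
    {"delta_pos": [-0.104, 0.005, 0], "delta_rot": [0, 0, 0.4], "claw": 0},
    {"delta_pos": [-0.104, 0.005, 0], "delta_rot": [0, 0, 0.44], "claw": 0},
    {"delta_pos": [-0.104, 0.005, 0], "delta_rot": [0, 0, 0.48], "claw": 0},
    {"delta_pos": [-0.104, 0.005, 0], "delta_rot": [0, 0, 0.49], "claw": 0},
    {"delta_pos": [-0.104, 0.005, 0], "delta_rot": [0, 0, 0.49], "claw": 0},
    {"delta_pos": [-0.104, 0.005, 0], "delta_rot": [0, 0, 0.49], "claw": 0},
  ],
)

```text
time: 10.93
eef_pos: [0.3849, -0.1981, 0.2023]
tcp_rot: [0.016, 0.708, -0.008, 0.706]
contact_force: [-0.7, -0.6, 0.9]
opening: -0.002
```

Call:
play_rows(
  targets=[
    {"delta_pos": [0.002, -0.002, -0.03], "delta_rot": [0, 0, 0], "claw": 0},
    {"delta_pos": [0.002, -0.002, -0.06], "delta_rot": [0, 0, 0], "claw": 0},
    {"delta_pos": [0.002, -0.002, -0.09], "delta_rot": [0, 0, 0], "claw": 0},
    {"delta_pos": [0.002, -0.002, -0.115], "delta_rot": [0, 0, 0], "claw": 0},
    {"delta_pos": [0.002, -0.002, -0.13], "delta_rot": [0, 0, 0], "claw": 0},
    {"delta_pos": [0.002, -0.002, -0.132], "delta_rot": [0, 0, 0], "claw": 0},
    {"delta_pos": [0.002, -0.002, -0.132], "delta_rot": [0, 0, 0], "claw": 0},
  ],
)

```text
time: 11.52
eef_pos: [0.3858, -0.1992, 0.0688]
tcp_rot: [0.017, 0.71, -0.007, 0.704]
contact_force: [-0.5, 1.1, 0.4]
opening: 0.003
```

```bash
python3 - <<'E'
from m import *
s=ctrl.get_state();print(s["time"],s["qpos"].round(2),s["eef_pos"],s["contact_force"])
c=cal("wrist")
D=ctrl.read_camera("wrist");S=ctrl.read_camera("side")
cv2.imwrite("pics/c11.png",np.hstack([cv2.resize(D,(450,338)),cv2.resize(S[90:240,200:350],(338,338))]))
E
```

```text
11.5167 [-0.71  0.01  2.27  0.01  0.87 -2.26] [ 0.3858239  -0.199208    0.06882687] [-0.46278803  1.05402363  0.36237236]
```

View pics/c11.png

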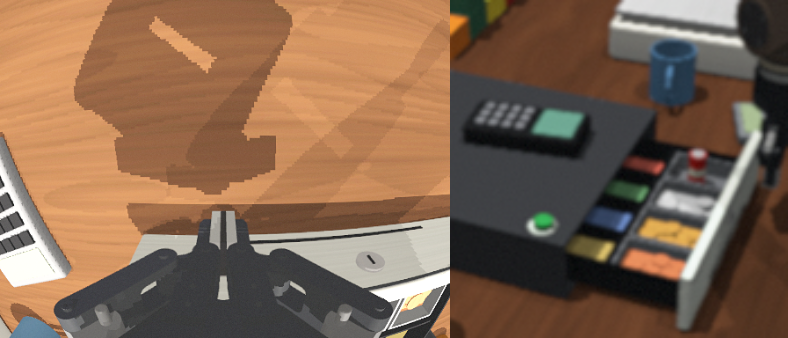

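Last view of the budget (12 used): the fingers are in front of the panel, well to the side of the lock, and the tray is out. Now pushing, with numeric checks only.

Call:
play_rows(
  targets=[
    {"delta_pos": [0.008, 0, 0], "delta_rot": [0, 0, 0], "claw": 0},
    {"delta_pos": [0.014, 0, 0], "delta_rot": [0, 0, 0], "claw": 0},
    {"delta_pos": [0.018, 0, 0], "delta_rot": [0, 0, 0], "claw": 0},
    {"delta_pos": [0.022, 0, 0], "delta_rot": [0, 0, 0], "claw": 0},
    {"delta_pos": [0.026, 0, 0], "delta_rot": [0, 0, 0], "claw": 0},
    {"delta_pos": [0.03, -0.001, 0], "delta_rot": [0, 0, 0], "claw": 0},
    {"delta_pos": [0.035, -0.001, 0], "delta_rot": [0, 0, 0], "claw": 0},
    {"delta_pos": [0.04, -0.001, 0], "delta_rot": [0, 0, 0], "claw": 0},
  ],
)

```text
time: 12.28
eef_pos: [0.4278, -0.2016, 0.0713]
tcp_rot: [0.016, 0.708, -0.009, 0.706]
contact_force: [-4.3, -1.0, 4.3]
opening: -0.0
```

Call:
play_rows(
  targets=[
    {"delta_pos": [0.008, 0, -0.001], "delta_rot": [0, 0, 0], "claw": 0},
    {"delta_pos": [0.016, 0, -0.001], "delta_rot": [0, 0, 0], "claw": 0},
    {"delta_pos": [0.024, -0.001, -0.001], "delta_rot": [0, 0, 0], "claw": 0},
    {"delta_pos": [0.032, -0.001, -0.001], "delta_rot": [0, 0, 0], "claw": 0},
    {"delta_pos": [0.04, -0.001, -0.001], "delta_rot": [0, 0, 0], "claw": 0},
    {"delta_pos": [0.048, -0.001, -0.001], "delta_rot": [0, 0, 0], "claw": 0},
    {"delta_pos": [0.056, -0.002, -0.001], "delta_rot": [0, 0, 0], "claw": 0},
    {"delta_pos": [0.064, -0.002, -0.001], "delta_rot": [0, 0, 0], "claw": 0},
    {"delta_pos": [0.072, -0.002, -0.001], "delta_rot": [0, 0, 0], "claw": 0},
    {"delta_pos": [0.08, -0.002, -0.001], "delta_rot": [0, 0, 0], "claw": 0},
  ],
)

```text
time: 13.12
eef_pos: [0.5083, -0.2045, 0.0709]
tcp_rot: [0.015, 0.708, -0.009, 0.706]
contact_force: [-7.4, -2.6, 6.3]
opening: -0.001
```

```bash
cat > face.py <<'E'
import sys
from m import *
s=ctrl.get_state();print(s["time"],s["eef_pos"].round(4),s["contact_force"].round(1))
I=ctrl.read_camera("side");cv2.imwrite(f"pics/{sys.argv[1]}.png",I);c=cal("side")
R=cv2.imread("pics/side0.png")
a=cv2.absdiff(I,R).max(2)[170:225,200:300];print("diff vs shut, near panel left end",(a>40).sum())
x,y=blob(I,(45,90,60),(85,255,255),(225,170,255,202));print("btn",len(x),x.mean(),y.mean())
E
python3 face.py s12
```

```text
13.1167 [ 0.5083 -0.2045  0.0709] [-7.4 -2.6  6.3]
diff vs shut, near panel left end 1372
btn 55 240.98181818181817 187.2
```

Call:
play_rows(
  targets=[
    {"delta_pos": [0.004, 0.001, 0.002], "delta_rot": [0, 0, 0], "claw": 0},
    {"delta_pos": [0.008, 0.001, 0.003], "delta_rot": [0, 0, 0], "claw": 0},
    {"delta_pos": [0.012, 0.001, 0.003], "delta_rot": [0, 0, 0], "claw": 0},
    {"delta_pos": [0.016, 0.001, 0.003], "delta_rot": [0, 0, 0], "claw": 0},
    {"delta_pos": [0.019, 0.001, 0.003], "delta_rot": [0, 0, 0], "claw": 0},
  ],
)

```text
time: 13.58
eef_pos: [0.5273, -0.2029, 0.0723]
tcp_rot: [0.016, 0.709, -0.009, 0.705]
contact_force: [-6.9, -1.9, 0.1]
opening: -0.001
```

Call:
play_rows(
  targets=[
    {"delta_pos": [0.003, 0, 0], "delta_rot": [0, 0, 0], "claw": 0},
    {"delta_pos": [0.005, 0, 0], "delta_rot": [0, 0, 0], "claw": 0},
    {"delta_pos": [0.007, 0, 0], "delta_rot": [0, 0, 0], "claw": 0},
  ],
)

```text
time: 13.83
eef_pos: [0.5323, -0.2026, 0.0713]
tcp_rot: [0.016, 0.711, -0.008, 0.703]
contact_force: [-10.1, -1.2, 5.9]
opening: 0.002
```

```bash
python3 face.py s13
```

```text
13.8333 [ 0.5323 -0.2026  0.0713] [-10.1  -1.2   5.9]
diff vs shut, near panel left end 510
btn 51 241.07843137254903 187.5686274509804
```

Call:
play_rows(
  targets=[
    {"delta_pos": [0.002, 0, 0.001], "delta_rot": [0, 0, 0], "claw": 0},
    {"delta_pos": [0.004, 0, 0.002], "delta_rot": [0, 0, 0], "claw": 0},
    {"delta_pos": [0.0045, 0, 0.002], "delta_rot": [0, 0, 0], "claw": 0},
  ],
)

```text
time: 14.13
eef_pos: [0.534, -0.2023, 0.0715]
tcp_rot: [0.016, 0.714, -0.007, 0.7]
contact_force: [-11.6, -3.0, 3.7]
opening: 0.001
```

```bash
python3 face.py s14
```

```text
14.1333 [ 0.534  -0.2023  0.0715] [-11.6  -3.    3.7]
diff vs shut, near panel left end 409
btn 51 241.31372549019608 187.84313725490196
```

Call:
play_rows(
  targets=[
    {"delta_pos": [0.003, 0, 0.001], "delta_rot": [0, 0, 0], "claw": 0},
    {"delta_pos": [0.005, 0, 0.002], "delta_rot": [0, 0, 0], "claw": 0},
    {"delta_pos": [0.005, 0, 0.002], "delta_rot": [0, 0, 0], "claw": 0},
  ],
)

```text
time: 14.43
eef_pos: [0.5358, -0.2019, 0.0717]
tcp_rot: [0.017, 0.717, -0.006, 0.696]
contact_force: [-11.9, -2.7, 3.5]
opening: -0.003
```

```bash
python3 face.py s15
```

```text
14.4333 [ 0.5358 -0.2019  0.0717] [-11.9  -2.7   3.5]
diff vs shut, near panel left end 414
btn 42 241.02380952380952 188.21428571428572
```

Call:
play_rows(
  targets=[
    {"delta_pos": [0.003, 0, 0.001], "delta_rot": [0, -0.002, 0], "claw": 0},
    {"delta_pos": [0.005, 0, 0.002], "delta_rot": [0, -0.004, 0], "claw": 0},
    {"delta_pos": [0.005, 0, 0.002], "delta_rot": [0, -0.004, 0], "claw": 0},
  ],
)

```text
time: 14.73
eef_pos: [0.5383, -0.2011, 0.0718]
tcp_rot: [0.018, 0.715, -0.005, 0.699]
contact_force: [-6.2, 0.1, -0.6]
opening: 0.0
```

```bash
python3 face.py s16
```

```text
14.7333 [ 0.5383 -0.2011  0.0718] [-6.2  0.1 -0.6]
diff vs shut, near panel left end 429
btn 44 241.04545454545453 188.0681818181818
```

Call:
play_rows(
  targets=[
    {"delta_pos": [0, 0, 0], "delta_rot": [0, 0, 0], "claw": 0},
    {"delta_pos": [0.001, 0, 0], "delta_rot": [0, 0, 0], "claw": 0},
  ],
)

```text
time: 14.95
eef_pos: [0.5385, -0.2009, 0.0714]
tcp_rot: [0.018, 0.716, -0.005, 0.698]
contact_force: [-6.6, -1.4, 5.0]
opening: -0.0
```

```bash
python3 face.py s17
```

```text
14.95 [ 0.5385 -0.2009  0.0714] [-6.6 -1.4  5. ]
diff vs shut, near panel left end 398
btn 54 240.94444444444446 187.25925925925927
```

The push dropped and the button is back at its original pixel count and position, so it clicked. I back off slowly.

Call:
play_rows(
  targets=[
    {"delta_pos": [-0.002, 0, 0], "delta_rot": [0, 0, 0], "claw": 0},
    {"delta_pos": [-0.005, 0, 0], "delta_rot": [0, 0, 0], "claw": 0},
    {"delta_pos": [-0.01, 0, 0], "delta_rot": [0, 0, 0], "claw": 0},
    {"delta_pos": [-0.02, 0, 0], "delta_rot": [0, 0, 0], "claw": 0},
    {"delta_pos": [-0.04, 0, 0], "delta_rot": [0, 0, 0], "claw": 0},
    {"delta_pos": [-0.06, 0, 0.02], "delta_rot": [0, 0, 0], "claw": 0},
    {"delta_pos": [-0.06, 0, 0.06], "delta_rot": [0, 0, 0], "claw": 0},
    {"delta_pos": [-0.06, 0, 0.1], "delta_rot": [0, 0, 0], "claw": 0},
    {"delta_pos": [-0.06, 0, 0.12], "delta_rot": [0, 0, 0], "claw": 0},
    {"delta_pos": [-0.06, 0, 0.12], "delta_rot": [0, 0, 0], "claw": 0},
  ],
)

```text
time: 15.83
eef_pos: [0.4811, -0.2027, 0.1977]
tcp_rot: [0.016, 0.712, -0.007, 0.702]
contact_force: [1.2, -0.1, 0.7]
opening: -0.003
```

```bash
python3 face.py s18; python3 - <<'E'
from m import *
for n,ref,new in(("side","side0","s18"),("scene","scene0",None)):
    R=cv2.imread(f"pics/{ref}.png");I=cv2.imread(f"pics/{new}.png") if new else ctrl.read_camera(n)
    cv2.imwrite(f"pics/end_{n}.png",I)
    m=((cv2.absdiff(I,R).max(2)>45)*255).astype(np.uint8)
    k,l,st,ce=cv2.connectedComponentsWithStats(m)
    print(n,[(st[i].tolist()) for i in range(1,k) if st[i][4]>25])
I=cv2.imread("pics/end_side.png")
for f in ("side0","end_side"):
    I=cv2.imread(f"pics/{f}.png")
    for nm,lo,hi,b in(("blue",(105,120,50),(130,255,255),(195,250,220,280)),("stamp",(5,120,60),(20,255,255),(228,262,248,295))):
        x,y=blob(I,lo,hi,b);print(f,nm,len(x),x.mean().round(1),y.mean().round(1))
    x,y=blob(I,(0,0,120),(180,60,255),(254,175,268,215));print("panel left end",len(x),x.mean(),y.mean(),x.max(),y.max())
E
```

```text
15.8333 [ 0.4811 -0.2027  0.1977] [ 1.2 -0.1  0.7]
diff vs shut, near panel left end 394
btn 56 241.05357142857142 187.16071428571428
side [[254, 0, 50, 17, 338], [191, 0, 184, 131, 5016], [353, 0, 6, 17, 72], [213, 13, 38, 14, 190], [423, 18, 19, 11, 153], [404, 21, 13, 5, 45], [447, 20, 14, 5, 41], [223, 52, 12, 9, 88], [304, 72, 29, 59, 947], [197, 95, 17, 33, 229], [419, 111, 45, 120, 3522], [261, 164, 22, 31, 175], [332, 167, 16, 18, 87], [371, 174, 19, 25, 196], [278, 199, 30, 21, 174], [371, 213, 9, 8, 36], [428, 244, 9, 14, 83], [438, 252, 15, 6, 34], [438, 263, 23, 13, 102], [263, 279, 13, 24, 227], [492, 316, 11, 15, 42]]
scene [[106, 0, 57, 72, 2863], [204, 0, 60, 14, 440], [191, 3, 10, 12, 87], [199, 17, 136, 126, 2551], [232, 17, 35, 31, 196], [284, 45, 11, 6, 33], [250, 52, 14, 9, 53], [270, 53, 7, 10, 32], [169, 54, 29, 23, 378], [268, 54, 52, 32, 860], [102, 61, 9, 9, 35], [157, 73, 10, 5, 26], [117, 75, 45, 20, 341], [329, 78, 11, 19, 84], [171, 87, 10, 21, 124], [325, 90, 8, 12, 59], [119, 97, 57, 44, 901], [180, 110, 5, 18, 34], [184, 141, 6, 12, 45], [267, 149, 17, 25, 186], [123, 150, 22, 14, 147], [112, 157, 12, 11, 49], [145, 162, 38, 46, 776], [301, 175, 16, 19, 89], [120, 190, 32, 28, 229], [225, 191, 35, 31, 359], [150, 216, 16, 17, 92], [173, 219, 7, 9, 27]]
side0 blue 98 207.3 267.1
side0 stamp 151 237.6 275.0
panel left end 99 260.6969696969697 194.35353535353536 267 202
end_side blue 99 207.3 267.1
end_side stamp 151 237.5 275.0
panel left end 132 261.3939393939394 192.97727272727272 267 202
```

```bash
python3 face.py s19; python3 -c "
from plant import ctrl
print(ctrl.sign_off())"
```

```text
15.9333 [ 0.4787 -0.201   0.1921] [-0.7 -0.4 -0.2]
diff vs shut, near panel left end 396
btn 54 241.05555555555554 187.24074074074073
the job is handed in; nothing more can be done
None
```

I opened the tray with the green button, lowered the red roll into the empty cup, pushed the tray shut and handed the job in at about 15.9 s. No verdict came back.

**Opening:** the measured press on the button read up to about 12 N, counting sideways force. The tray sprang fully out.

**Placing the roll:** the empty cup was the one farthest toward -y. I lowered the roll until it stood on the cup's floor, let go and rose; the pictures then showed it upright near the middle of the cup.

**Closing:** the push read about 12 N, then dropped to about 6 N as the button came back up. All readings on the till were below the 20 N limit, though I could only read forces at the end of each move.

**Last checks:**
- With the arm clear, the button was back at its starting position in the image.
- The panel's left end was back at its shut place, and stayed there about a second after letting go.
- The blue roll and the stamp were within 0.1 pixel of where they started.

**Not checked:**
- I could not see the roll once the tray was shut, so its final position in the cup rests on the slow push.
- The before-and-after comparison in front of the till still differed by about 400 pixels. I put that down to shadows.
- I did not measure the card reader, jar, tin, calculator or mug one by one; the arm was never commanded near them.

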